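# Take the grinding module out of a knife sharpener for cleaning

### The arm

A 6-joint arm with a two-finger parallel gripper is mounted at the origin on the work surface. World frame = base frame: x ahead of the robot, y to its left, z up, the work surface at z = 0. Lengths are in m, angles in rad, forces in N, time in s.
With the tool pointing down it reaches from about 0.375 to 0.75 m from the base axis. Payload 9 kg.
Tool frame: the origin (TCP) lies midway between the tips of the shut fingers; the grasp point (between the pads) lies 19 mm behind it; z points along the fingers, y is the line along which they close (so a half turn about z gives the same grasp; the last joint's range is limited). The gripper opens to 85 mm and grips with 20 to 120 N. Pads are 22 mm wide; open, the fingers measure 114 mm over their backs; the gripper's body (76 mm by 85 mm) begins 54 mm behind the grasp point. The pads swing forward as they close: fully open they stand 13 mm farther back than shut.
Start: joints at [1.107, 0.104, 0.097, 1.564, 0, 1.353], TCP at [0.146, 0.582, 0.196] pointing down, gripper open.
Joint ranges: [-2.99, 2.99], [-0.84, 1.86], [-1.1, 1.16], [-1.84, 2.11], [-1.51, 1.56], [-3.14, 3.14]. Speed limits (rad/s): [2.22, 2.22, 2.57, 3.14, 3.14, 3.14].

### API

Orientations are given as a 3x3 rotation matrix whose columns are the frame's x, y, z axes.
In Python, from station import observe, snapshot, hand_in, recognise gives the robot as it stands. The module is installed in compiled form; this text tells all that it offers.
- The arm moves only by the shell command python3 -m jog 'ROWS' [OPENING] [FORCE]. ROWS is JSON, a list of rows, each a list of 6 numbers: the shift along the tool's x, y, z in cm, then the turn, a rotation vector about the tool's x, y, z in rad. A call has exactly 8 rows; each row is the pose to reach, as a shift and turn from the pose commanded when the call began, along the tool's axes at that moment; what a row does not reach only later rows make up. A row lasts 1/8 s, in which the tool goes at most 62.5 mm and 10.7 degrees, less where a joint would pass 70% of its speed; a pose out of reach is approached as far as the arm can. A call with a gripper value outside its range is refused whole. OPENING is the opening, from -1 (shut) to 1 (fully open), so that 0 is half open, set as the call begins (- or left out, the last holds). The fingers move at their own pace and stop on an object; FORCE is the grip in N (left out, the last holds). Time passes only in rows, so rows that repeat a pose let the fingers close, or fill a call up. It gives the time, the measured TCP pose, the force, the opening and the grip force at its end, in the units of the state.
- observe(): the state, without advancing time (a new reading comes with each control period).
- snapshot(name): name is "scene" or "top" or "wrist"; returns a dict with "image" (480x640x3 uint8, red, green, blue), "fx", "fy", "cx", "cy" (pixels), "R" (3x3) and "t" (3): a world point X has camera coordinates R X + t; the wrist camera has in their place "mount" (4x4, takes a point from camera to tool coordinates, whose origin is the TCP and whose axes are the flange's). Camera axes: x right, y down, z forward; pixel columns grow to the right and rows downward; lengths in m; the calibration is good to about 2 mm. The wrist camera is an equidistant fisheye: a pixel r from the principal point sees the ray r / f radians off the axis. A picture is of the moment at which its call begins: read the wrist's pose just before it. There is no depth.
- hand_in(): hands the job in; it is judged then, once.
Trained networks look in a picture, given as the dict that the camera call returned (one of the last four; its "shot" number tells which), for a name from the list of things; names that differ only in an ending like _2 or _b are one class to them, and where a whole thing is asked for, a point or a joint stands for the part that bears it (a point fixed in the world has none). Each returns a list of dicts, best first, with "conf" (0 to 1); they miss things now and then, are a little off and sometimes report something else, mostly with a low value. They report only what shows in the picture. A call takes as long as a camera call. They do not tell look-alikes from the thing itself.
- recognise(label, picture): "position" ([x, y, z] in m, in world coordinates, good to about 4 mm: the middle of the surface that is visible of it).
The state is a dict: "time": time; "joint_positions": joint angles; "qvel": joint speeds; "joint_torque": joint torques, N m; "tool_pos": TCP position; "orientation": TCP orientation; "ft_force": force on the tool from outside, world axes, zero at the start; "torque": the same for the moment, N m; "gripper_width": opening from 0.0 (shut) to 1.0 (fully open); "finger_force": force on a finger pad.
Only numpy, scipy, OpenCV 4.12 (cv2) and the standard library are available. Lean on these libraries where they do the work, as an engineer would, in place of code of your own. Each camera call takes 0.05 s, during which the arm holds its last target. There are 200 camera calls.

### The job

The electric knife sharpener's grinding module is due for a clean. Press down the steel latch tab that sticks out from under the end of the module, so that the module springs up free, then lift the module out of the machine and stand it upright on the free part of the newspaper, well inside the edges. Set it down, don't drop it, and leave the brush on the paper and the whetstone and the big knife beside the sharpener where they are.

Things in the scene. Friction and masses are not known exactly. Their poses are not given: they have to be found in the camera images.
- sharpener: electric knife sharpener, fixed: grey deck 258 x 100 mm with an aluminium well for the module at its -y end and a steel motor drum at +y (y = +73 to +190 mm, 111 high). Origin on the bench under the well's centre, z up. Well: 60 x 104 inside, walls 76 x 120 outside, ending 46 above the bench; the foot of the seated module stands 20 deep in it with 2 mm play each side.
- latch (a joint): rocking of the latch tab, rad: 0 at rest, held up by a spring, 0.26 fully down; let go, it springs back. It draws two hidden hooks under the module out of their catches; they let go at about 0.15 and until then the module cannot be pulled out. Pressing at latch_tab takes 3 N at first, up to 10 N with the hooks' friction, and full down lowers that point by 10 mm.
- latch_tab (a point): the point to press, on top of the steel latch tab: a plate 38 mm wide, 5 thick, that sticks out 55 from under the module's -y end, rising outward by 15 degrees at rest, level when full down. The point is on the tab's mid-line, 35 outside the module's end wall and 19 short of the tab's free edge; at rest at (0, -102, +53) in the sharpener's frame.
- module_mid (a point): centre of the grinding module, half-way up (33 mm above its underside): a black plastic block with six blade slots across its top, 56 wide (its x), 134 long (its y), 66 high in all, about 0.5 kg, on a flat-bottomed dark grey foot 56 x 100 x 26 high; the sides to grip are flush, 56 apart. Axes match the sharpener's while it sits in it. Seated, this point is 58 above the bench.
- newspaper: newspaper spread on the bench, fixed: 300 (its x) x 280 (its y), 2 thick, off-white with grey print; origin under its centre, z up. The brush lies on it along the +x edge, between about x = +90 and +140; the rest is free.
- brush: cleaning brush with a wooden handle, 180 long, 42 wide, 20 high, lying flat along the far edge of the newspaper; origin under its middle, x axis from handle to bristles (mm); not to be disturbed
- chef_knife: chef's knife with a wooden handle, 320 long, 18 high, lying flat behind the sharpener; origin on the bench where blade and handle meet, x axis along the blade (mm); not to be disturbed
- whetstone: grey whetstone on a wooden holder, 160 x 55 x 30 high, lying in front of the sharpener's motor; origin under its centre (mm); not to be disturbed
- module: the same grinding module; origin at the centre of its underside. Once the latch is pressed fully down, a spring plate lifts the module by 14 mm within half a second (module_mid at 72 mm above the bench); it stays there upright in the well, held by nothing, also when the tab is let go. Its underside must then rise another 20 mm, straight up, to clear the walls and the spring pins.
Not all that is in view belongs to the job. Leave any blue or pink look-alike of the module alone.

How it is judged:
By the outcome, as a careful person would: the job done as asked, in the order asked, and still so for the second after the job is handed in, with the robot touching nothing.
It also fails if it takes over 48 s, if anything falls off the work surface, if the arm or the gripper's body presses on something with over 40 N, if the wrist force passes 120 N, or if a joint passes its speed limit or range.

## Working session

There is one attempt and no reset: what is moved stays moved. The work goes in short steps, Python scripts to look and compute and a shell command to move; the robot and the scene stay as the last step left them, time stands still between calls to the robot, and variables do not carry over. Pictures are saved under pics/ and viewed, at most 10 in all, crops included, and the job is handed in when it is done.

```bash
mkdir -p pics; cat > h.py <<'E'
import numpy as np, cv2
from station import observe, snapshot, hand_in, recognise
def save(s,n): cv2.imwrite(f'pics/{n}.png', s["image"][:,:,::-1])
def proj(s,X):
    c=np.asarray(s["R"])@np.asarray(X)+np.asarray(s["t"]); return [s["fx"]*c[0]/c[2]+s["cx"], s["fy"]*c[1]/c[2]+s["cy"]]
def ray(s,u,v,z):
    R=np.asarray(s["R"]);t=np.asarray(s["t"]);d=R.T@np.array([(u-s["cx"])/s["fx"],(v-s["cy"])/s["fy"],1]);o=-R.T@t
    return o+d*(z-o[2])/d[2]
E
python3 - <<'E'
from h import *
np.set_printoptions(precision=3,suppress=True)
o=observe();print(o["time"],o["tool_pos"],o["orientation"],o["ft_force"])
for n in("top","scene"):
    s=snapshot(n);save(s,n)
    print(n,-np.array(s["R"]).T@np.array(s["t"]))
    for l in("sharpener","latch","latch_tab","module","newspaper","brush","chef_knife","whetstone"):
        for r in recognise(l,s)[:3]: print(l,np.round(r["position"],3),round(r["conf"],2),np.round(proj(s,r["position"])))
E
```

```text
0.0 [0.146 0.582 0.195] [[-0.97   0.243 -0.001]
 [ 0.243  0.97  -0.001]
 [ 0.    -0.001 -1.   ]] [-1.63  -0.596 -0.753]
top [ 0.233 -0.024  1.283]
sharpener [0.549 0.271 0.084] 0.7 [169. 226.]
latch [0.509 0.091 0.047] 0.98 [262. 244.]
latch_tab [0.509 0.087 0.05 ] 0.73 [263. 243.]
module [0.321 0.149 0.065] 0.74 [234. 337.]
module [0.531 0.176 0.09 ] 0.58 [216. 231.]
module [0.289 0.345 0.07 ] 0.56 [133. 360.]
newspaper [ 0.509 -0.25   0.004] 0.64 [424. 239.]
brush [ 0.635 -0.232  0.021] 0.75 [411. 181.]
chef_knife [0.665 0.216 0.012] 0.88 [203. 180.]
chef_knife [0.507 0.094 0.05 ] 0.68 [260. 245.]
whetstone [0.465 0.284 0.026] 0.91 [170. 272.]
whetstone [0.55  0.269 0.082] 0.65 [171. 225.]
scene [ 1.022 -0.554  0.855]
sharpener [0.589 0.25  0.054] 0.67 [417. 195.]
latch [0.507 0.086 0.053] 0.56 [343. 215.]
latch_tab [0.51  0.095 0.052] 0.68 [346. 214.]
latch_tab [ 0.644 -0.245  0.015] 0.59 [278. 359.]
latch_tab [0.657 0.209 0.012] 0.3 [428. 233.]
module [0.299 0.326 0.054] 0.85 [343. 130.]
module [0.343 0.14  0.058] 0.66 [306. 169.]
newspaper [ 0.528 -0.268  0.002] 0.76 [228. 333.]
brush [ 0.643 -0.244  0.016] 0.81 [278. 358.]
brush [0.547 0.163 0.088] 0.56 [380. 194.]
chef_knife [0.655 0.21  0.011] 0.88 [428. 232.]
chef_knife [0.59  0.248 0.054] 0.23 [417. 196.]
whetstone [0.454 0.275 0.032] 0.85 [377. 172.]
```

View pics/top.png

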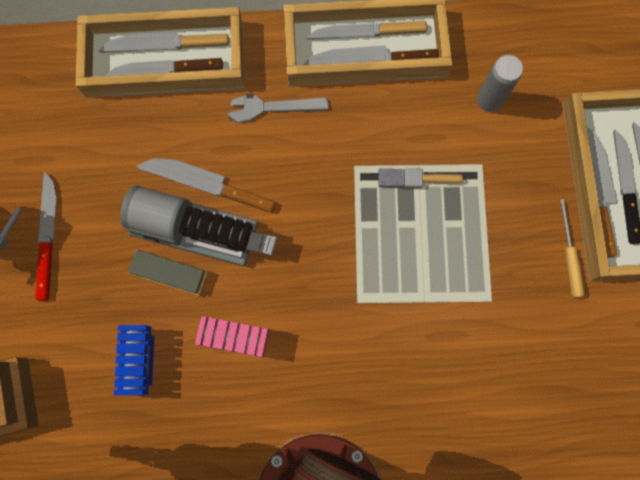

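View pics/scene.png

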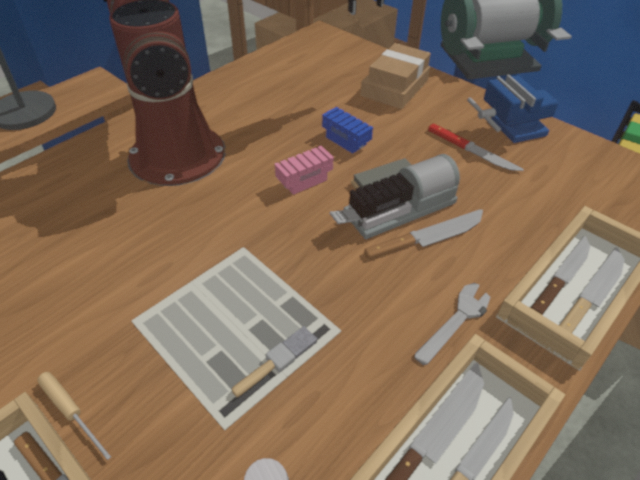

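The top view shows the sharpener at about (200,228), with the black module at (217,228) and the tab at (264,243). Newspaper corners are at about (354,166), (482,165), (491,300) and (357,301). The brush is along its upper (+x) edge. The blue and pink blocks are look-alikes. I'll zoom in on the sharpener to get its yaw.

```bash
python3 - <<'E'
from h import *
im=cv2.imread('pics/top.png')[170:280,110:290]
cv2.imwrite('pics/crop.png',cv2.resize(im,None,fx=4.4,fy=4.4,interpolation=cv2.INTER_CUBIC))
s=snapshot("top")
for p in[(354,166),(482,165),(491,300),(357,301)]: print(np.round(ray(s,*p,0.002),3))
E
```

```text
[ 0.682 -0.114  0.002]
[ 0.669 -0.393  0.002]
[ 0.373 -0.379  0.002]
[ 0.386 -0.1    0.002]
```

View pics/crop.png

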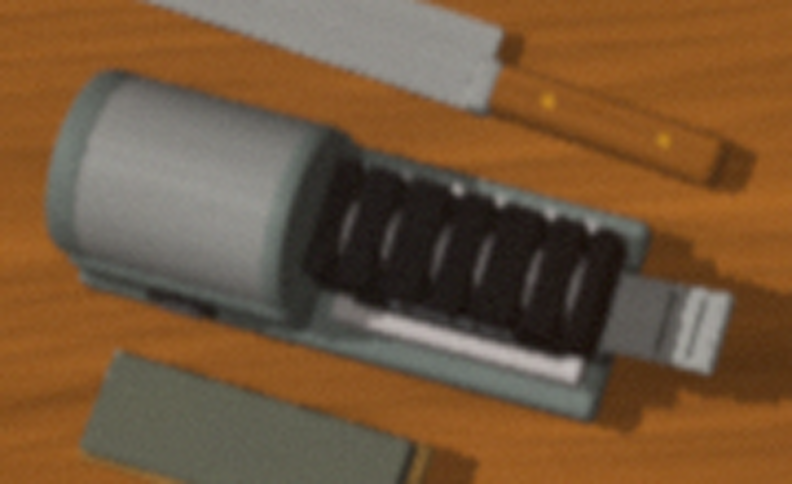

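The crop shows the tab's free edge from (732,292) to (712,374). The module's top runs from its near end (613,292) to its drum end (322,217). I'll fit a pose from these.

```bash
python3 - <<'E'
from h import *
s=snapshot("top")
w=lambda u,v,z: ray(s,110+u/4.4,170+v/4.4,z)
a,b=w(732,292,.058),w(712,374,.058); m0,m1=w(613,292,.091),w(322,217,.091)
d0,d1=w(648,230,.046),w(590,418,.046)
print(a,b,'mid',(a+b)/2, np.linalg.norm(a-b)); print(m0,m1,np.linalg.norm(m0-m1),'deck',d0,d1)
for p,q in((m0,m1),((a+b)/2,m1)): d=q-p; print(np.degrees(np.arctan2(-d[0],d[1])))
th=np.radians(-13); 
for th in np.radians([-12,-15]):
    ey=np.array([-np.sin(th),np.cos(th)]); print('origin from tab',((a+b)/2)[:2]+.121*ey,'tabpt',((a+b)/2)[:2]+.019*ey)
print(observe()["tool_pos"])
E
```

```text
[0.52093999 0.05870004 0.058     ] [0.48267339 0.06946669 0.058     ] mid [0.50180669 0.06408336 0.058     ] 0.03975240056513044
[0.51625871 0.1101968  0.091     ] [0.55883742 0.24147297 0.091     ] 0.13800861690668012 deck [0.55598831 0.09786986 0.046     ] [0.46751924 0.12777153 0.046     ]
-17.97018704694135
-17.82258952012254
origin from tab [0.526964   0.18243922] tabpt [0.50575701 0.08266817]
origin from tab [0.53312379 0.18096039] tabpt [0.50672425 0.08243595]
[0.14602761 0.58199312 0.19603458]
```

```bash
python3 -m jog '[[-4.7,-3.95,0,0,0,0.18],[-9.4,-7.9,0,0,0,0.36],[-14.1,-11.9,0,0,0,0.54],[-18.8,-15.8,0,0,0,0.72],[-23.5,-19.8,0,0,0,0.9],[-28.2,-23.8,0,0,0,1.08],[-32.9,-27.7,0,0,0,1.26],[-37.6,-31.7,0,0,0,1.44]]' -1 60
cat >> h.py <<'E'
def go(X,yang):
    o=observe();R=np.array(o["orientation"]);p=np.array(o["tool_pos"])
    a=np.radians(yang);y=np.array([np.cos(a),np.sin(a),0]);z=np.array([0,0,-1.]);T=np.stack([np.cross(y,z),y,z],1)
    from scipy.spatial.transform import Rotation as Ro
    print('shift cm',np.round(R.T@(np.array(X)-p)*100,2),'turn',np.round(Ro.from_matrix(R.T@T).as_rotvec(),3),'t',o["time"])
E
python3 -c "
from h import *
go([.507,.082,.14],-17)"
```

```text
time: 2.0
tool_pos: [0.4346, 0.1812, 0.1963]
orientation: [[0.121, 0.993, 0.001], [0.993, -0.121, 0.0], [0.0, 0.001, -1.0]]
ft_force: [1.4, 0.5, -0.8]
gripper_width: -0.001
finger_force: 0.0
shift cm [-8.98  8.38  5.64] turn [ 0.001 -0.001  0.176] t 2.0
```

```bash
python3 -m jog '[[-2.2,2.1,1.4,0,0,0.045],[-4.5,4.2,2.8,0,0,0.09],[-6.7,6.3,4.2,0,0,0.135],[-9,8.4,5.6,0,0,0.176],[-9,8.4,5.6,0,0,0.176],[-9,8.4,5.6,0,0,0.176],[-9,8.4,5.6,0,0,0.176],[-9,8.4,5.6,0,0,0.176]]' -1 60
python3 - <<'E'
from h import *
o=observe();s=snapshot("wrist");save(s,"w1");print(np.round(s["mount"],3),s["fx"],s["cx"],s["cy"])
cap={}
for l in("latch_tab","latch","module","module_mid"):
    for r in recognise(l,s)[:2]: print(l,np.round(r["position"],3),r["conf"])
E
```

```text
time: 3.0
tool_pos: [0.5067, 0.0846, 0.1405]
orientation: [[0.286, 0.958, 0.001], [0.958, -0.286, 0.0], [0.0, 0.001, -1.0]]
ft_force: [0.2, 0.4, 0.3]
gripper_width: 0.002
finger_force: 0.0
[[ 0.    -0.96  -0.28   0.071]
 [ 1.     0.    -0.    -0.   ]
 [ 0.    -0.28   0.96  -0.178]
 [ 0.     0.     0.     1.   ]] 371.64829954431775 321.6821804381911 231.53724083635908
latch_tab [0.506 0.083 0.051] 0.75
latch [0.506 0.085 0.056] 0.6
latch [0.513 0.145 0.044] 0.43
module [0.31  0.323 0.051] 0.92
module [0.338 0.154 0.06 ] 0.85
module_mid [0.539 0.167 0.095] 0.91
module_mid [0.34  0.151 0.066] 0.78
```

View pics/w1.png

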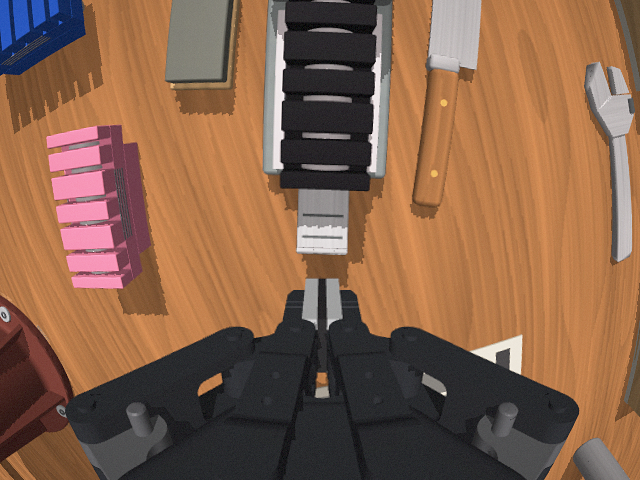

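The wrist view shows the module lined up vertically, so the yaw is good. The tab runs from (297..347, 253) at its free edge up to the module's end edge at about (281..370, 188). The fingertips are at (322,290).

```bash
cat >> h.py <<'E'
def fray(s,o,u,v,z):
    x,y=(u-s["cx"])/s["fx"],(v-s["cy"])/s["fy"];r=np.hypot(x,y);d=np.array([x/r*np.sin(r),y/r*np.sin(r),np.cos(r)])
    M=np.array(s["mount"]);R=np.array(o["orientation"]);d=R@M[:3,:3]@d;c=R@M[:3,3]+np.array(o["tool_pos"])
    return c+d*(z-c[2])/d[2]
E
python3 - <<'E'
from h import *
o=observe();s=snapshot("wrist")
a,b=fray(s,o,297,253,.057),fray(s,o,347,253,.057)
c,d=fray(s,o,281,170,.091),fray(s,o,370,170,.091)
e,f=fray(s,o,286,15,.091),fray(s,o,375,15,.091)
g,h=fray(s,o,265,173,.046),fray(s,o,385,177,.046)
for p,q in((a,b),(c,d),(e,f),(g,h)): print(np.round((p+q)/2,4),np.linalg.norm(p-q),np.degrees(np.arctan2(*(q-p)[1::-1])))
ey=np.array([.292,.956]);print(((a+b)/2)[:2]+.019*ey)
go([.507,.083,.06],-17)
E
```

```text
[0.5001 0.0631 0.057 ] 0.037338213327590505 -16.634311657268775
[0.5211 0.1258 0.091 ] 0.05480594547300016 -16.568649735978532
[0.5519 0.2183 0.091 ] 0.05405410031995779 -16.08811701201111
[0.5187 0.1172 0.046 ] 0.08913572557506645 -18.514229881060803
[0.50566215 0.0812175 ]
shift cm [-0.1   0.06  8.01] turn [ 0.    -0.     0.006] t 3.3
```

```bash
python3 -m jog '[[-0.2,0,3,0,0,0],[-0.2,0,6,0,0,0],[-0.2,0,8,0,0,0],[-0.2,0,8.6,0,0,0],[-0.2,0,9,0,0,0],[-0.2,0,9.3,0,0,0],[-0.2,0,9.6,0,0,0],[-0.2,0,9.7,0,0,0]]' -1 60
python3 - <<'E'
from h import *
o=observe();s=snapshot("wrist");save(s,"w2");print(o["ft_force"],o["tool_pos"])
for r in recognise("module_mid",s)[:2]: print(np.round(r["position"],3),r["conf"])
E
```

```text
time: 4.3
tool_pos: [0.5062, 0.0821, 0.0431]
orientation: [[0.287, 0.958, 0.0], [0.958, -0.287, 0.0], [0.0, 0.0, -1.0]]
ft_force: [0.1, -0.1, 0.3]
gripper_width: -0.003
finger_force: 0.0
[ 0.1121469  -0.07436622  0.31863756] [0.50623949 0.0820586  0.04310468]
[0.337 0.325 0.007] 0.94
[0.53  0.154 0.092] 0.74
```

View pics/w2.png

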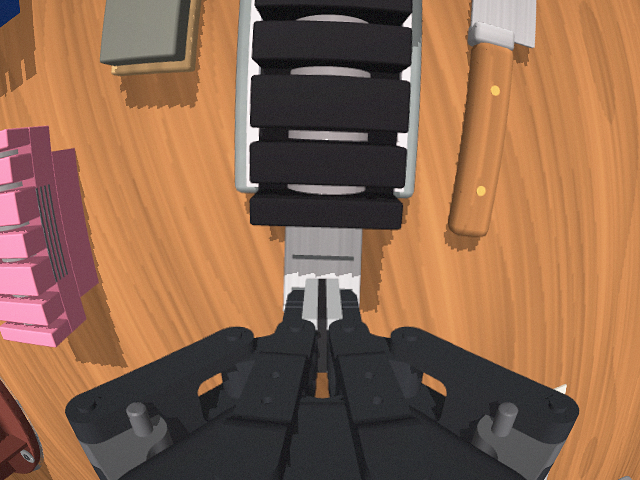

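The fingertips are over the outer part of the tab at (322,290), but there is no force. I'll check the module's height from its apparent width (250..402 at row 195) and the tab width (285..361).

```bash
python3 - <<'E'
from h import *
o=observe();s=snapshot("wrist")
w=lambda l,r,v,z:(np.round((fray(s,o,l,v,z)+fray(s,o,r,v,z))/2,4),round(np.linalg.norm(fray(s,o,l,v,z)-fray(s,o,r,v,z)),4))
for z in(.085,.091,.098,.105): print('mod',z,w(250,403,197,z),w(251,409,150,z))
for z in(.035,.043,.05,.058): print('tab',z,w(285,361,270,z),w(284,359,298,z),'deck',w(238,414,190,z))
R=np.array(o["orientation"]);M=np.array(s["mount"])
p=np.linalg.inv(M)@[0,0,0,1];t=np.arctan2(np.hypot(p[0],p[1]),p[2]);n=np.hypot(p[0],p[1]);print('tcp px',s["cx"]+s["fx"]*t*p[0]/n,s["cy"]+s["fy"]*t*p[1]/n, o["joint_torque"])
t=snapshot("top");cv2.imwrite('pics/t2.png',cv2.resize(t["image"][170:290,110:310,::-1],None,fx=4,fy=4,interpolation=cv2.INTER_CUBIC))
E
```

```text
mod 0.085 (array([0.5203, 0.1245, 0.085 ]), np.float64(0.0578)) (array([0.5267, 0.1412, 0.085 ]), np.float64(0.0584))
mod 0.091 (array([0.5206, 0.1256, 0.091 ]), np.float64(0.0553)) (array([0.5266, 0.1416, 0.091 ]), np.float64(0.0558))
mod 0.098 (array([0.5209, 0.127 , 0.098 ]), np.float64(0.0523)) (array([0.5266, 0.1421, 0.098 ]), np.float64(0.0528))
mod 0.105 (array([0.5212, 0.1283, 0.105 ]), np.float64(0.0493)) (array([0.5266, 0.1425, 0.105 ]), np.float64(0.0498))
tab 0.035 (array([0.5049, 0.077 , 0.035 ]), np.float64(0.0412)) (array([0.4993, 0.061 , 0.035 ]), np.float64(0.0419)) deck (array([0.5191, 0.1188, 0.035 ]), np.float64(0.091))
tab 0.043 (array([0.5058, 0.0802, 0.043 ]), np.float64(0.0394)) (array([0.5004, 0.0648, 0.043 ]), np.float64(0.0401)) deck (array([0.5194, 0.1202, 0.043 ]), np.float64(0.0871))
tab 0.05 (array([0.5066, 0.0829, 0.05  ]), np.float64(0.0379)) (array([0.5014, 0.0682, 0.05  ]), np.float64(0.0385)) deck (array([0.5196, 0.1213, 0.05  ]), np.float64(0.0836))
tab 0.058 (array([0.5075, 0.0861, 0.058 ]), np.float64(0.0361)) (array([0.5026, 0.072 , 0.058 ]), np.float64(0.0367)) deck (array([0.5199, 0.1227, 0.058 ]), np.float64(0.0797))
tcp px 322.5796565796621 266.74032523455486 [-6.20243067e-03 -4.26472914e+01  4.94833481e+01 -4.87764005e-02
  1.52968737e-04  8.94782062e-06]
```

```bash
python3 - <<'E'
from h import *
t=snapshot("scene");cv2.imwrite('pics/s2.png',cv2.resize(t["image"][130:270,290:480,::-1],None,fx=4,fy=4,interpolation=cv2.INTER_CUBIC))
E
```

```text
(no output)
```

View pics/s2.png

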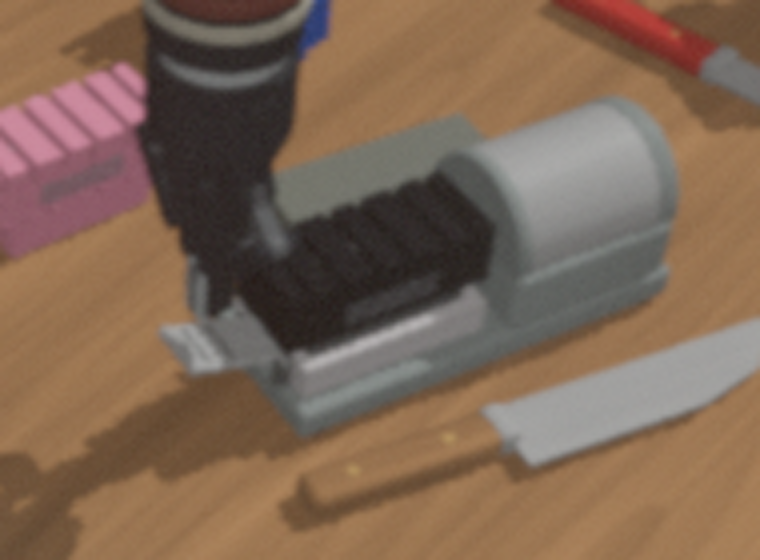

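The module is still seated (its top is at about 91 mm) and there's no contact. The visible tips seem to end a little above the nominal TCP, so I'll keep lowering gently and watch the force.

```bash
python3 -m jog '[[0,0,0.1,0,0,0],[0,0,0.2,0,0,0],[0,0,0.3,0,0,0],[0,0,0.4,0,0,0],[0,0,0.5,0,0,0],[0,0,0.5,0,0,0],[0,0,0.5,0,0,0],[0,0,0.5,0,0,0]]' -1 60
python3 - <<'E'
from h import *
o=observe();print(o["ft_force"],o["gripper_width"]);s=snapshot("wrist")
# tip estimate: depth d for front face at row 280
M=np.linalg.inv(np.array(s["mount"]))
for x in(-.011,0,.011):
  for d in(0,.006,.012,.018):
    p=M@[x,0,-d,1];n=np.hypot(p[0],p[1]);t=np.arctan2(n,p[2]);print(x,d,round(s["cy"]+s["fy"]*t*p[1]/n,1))
t=snapshot("scene");print(proj(t,o["tool_pos"]),'crop',(np.array(proj(t,o["tool_pos"]))-[290,130])*4)
E
```

```text
time: 5.55
tool_pos: [0.5061, 0.0821, 0.038]
orientation: [[0.287, 0.958, 0.0], [0.958, -0.287, 0.0], [0.0, 0.0, -1.0]]
ft_force: [-0.2, 0.6, 0.5]
gripper_width: 0.0
finger_force: 0.0
[-0.18125987  0.5830463   0.4959729 ] 2.0723792880436936e-05
-0.011 0 286.1
-0.011 0.006 291.0
-0.011 0.012 296.2
-0.011 0.018 301.7
0 0 266.7
0 0.006 271.2
0 0.012 275.9
0 0.018 280.9
0.011 0 246.5
0.011 0.006 250.4
0.011 0.012 254.6
0.011 0.018 259.0
[np.float64(340.7655700168582), np.float64(220.4552735381672)] crop [203.06228007 361.82109415]
```

```bash
python3 -m jog '[[-0.3,0,-0.5,0,0,0],[-0.7,0,-0.5,0,0,0],[-0.7,0,-0.2,0,0,0],[-0.7,0,0,0,0,0],[-0.7,0,0.2,0,0,0],[-0.7,0,0.4,0,0,0],[-0.7,0,0.5,0,0,0],[-0.7,0,0.5,0,0,0]]' -1 60
python3 - <<'E'
from h import *
s=snapshot("wrist");save(s,"w3")
E
```

```text
time: 6.65
tool_pos: [0.504, 0.0754, 0.0329]
orientation: [[0.287, 0.958, -0.0], [0.958, -0.287, 0.0], [0.0, -0.0, -1.0]]
ft_force: [-0.6, 0.1, 0.2]
gripper_width: -0.001
finger_force: 0.0
```

View pics/w3.png

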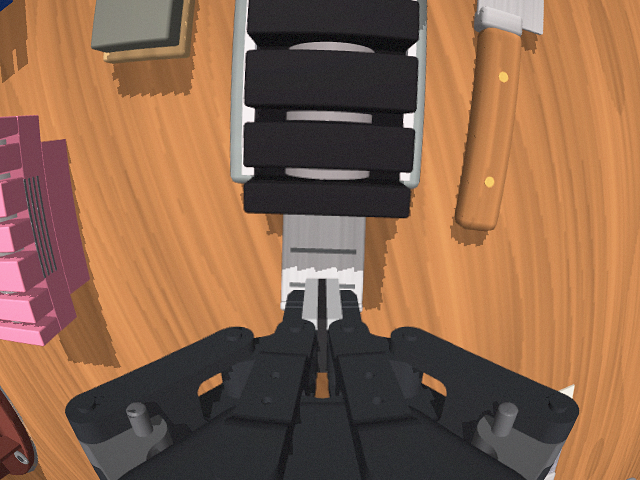

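The tab's free edge is at about row 307 and the tips are at row 280, centred at column 322. The tips are over the tab but still show no contact, so I'll go lower.

```bash
python3 -m jog '[[0,0,0.1,0,0,0],[0,0,0.2,0,0,0],[0,0,0.3,0,0,0],[0,0,0.4,0,0,0],[0,0,0.5,0,0,0],[0,0,0.6,0,0,0],[0,0,0.6,0,0,0],[0,0,0.6,0,0,0]]' -1 60
```

```text
time: 7.7
tool_pos: [0.5041, 0.0754, 0.027]
orientation: [[0.287, 0.958, 0.0], [0.958, -0.287, 0.0], [0.0, 0.0, -1.0]]
ft_force: [0.4, -0.9, 0.5]
gripper_width: 0.003
finger_force: 0.0
```

```bash
python3 - <<'E'
from h import *
o=observe();s=snapshot("wrist")
im=s["image"].astype(int)
for r in(230,240,250,260,270,276): # tab edges: saturation (wood is orange)
    sat=im[r].max(1)-im[r].min(1); row=sat[250:400]; k=[250+i for i in range(149) if (row[i]<45)!=(row[i+1]<45)]; print(r,k)
t=snapshot("scene")
X=np.array(o["tool_pos"])
p=np.array(proj(t,X)).round();print('tcp in scene',p)
c=t["image"][185:245,305:385,::-1]
c=cv2.resize(c,None,fx=10,fy=10,interpolation=cv2.INTER_CUBIC)
for h in(0,.02,.04):
    u,v=proj(t,X+[0,0,h]);cv2.circle(c,(int((u-305)*10+5),int((v-185)*10+5)),5,(0,0,255),-1)
for l in((0,-102,53),(0,-121,58)):
    a=np.radians(-17.3);R=np.array([[np.cos(a),-np.sin(a)],[np.sin(a),np.cos(a)]]);xy=np.array([.536,.179])+R@np.array(l[:2])/1000
    u,v=proj(t,[*xy,l[2]/1000]);cv2.circle(c,(int((u-305)*10+5),int((v-185)*10+5)),5,(0,255,0),-1)
cv2.imwrite('pics/s3.png',c)
E
```

```text
230 [280, 366]
240 [280, 366]
250 [280, 365]
260 [280, 365]
270 [279, 364]
276 [279, 364]
tcp in scene [338. 225.]
```

View pics/s3.png

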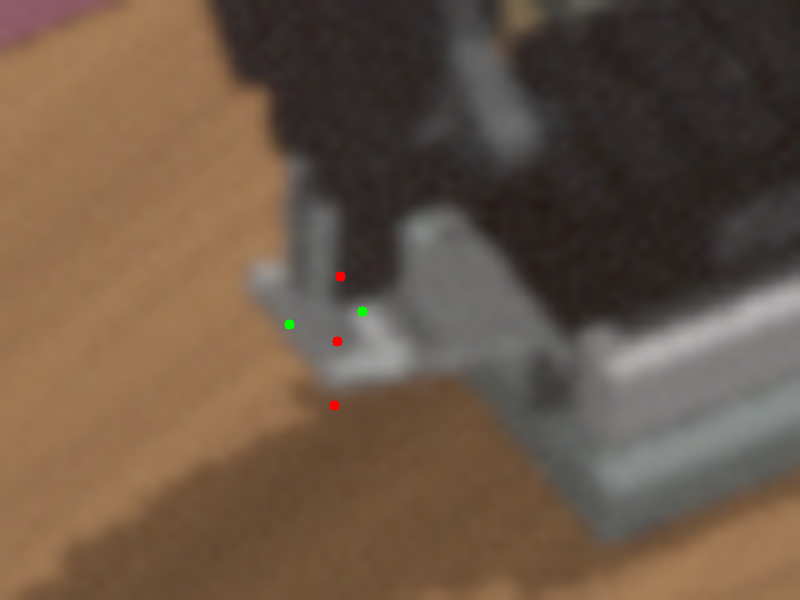

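The overlay settles it. The real fingertips (335,305) end about 28 mm above the reported TCP, just above the tab. I'll move outward a little so the gripper body clears the module, then press on and watch the force.

```bash
python3 -m jog '[[-0.3,0,-0.5,0,0,0],[-0.6,0,-0.5,0,0,0],[-0.6,0,-0.2,0,0,0],[-0.6,0,0,0,0,0],[-0.6,0,0.1,0,0,0],[-0.6,0,0.2,0,0,0],[-0.6,0,0.3,0,0,0],[-0.6,0,0.3,0,0,0]]' -1 60
```

```text
time: 8.8
tool_pos: [0.5023, 0.0696, 0.0239]
orientation: [[0.287, 0.958, -0.0], [0.958, -0.287, 0.0], [0.0, -0.0, -1.0]]
ft_force: [0.1, -0.3, 0.3]
gripper_width: 0.001
finger_force: 0.0
```

```bash
python3 -m jog '[[0,0,0.1,0,0,0],[0,0,0.2,0,0,0],[0,0,0.3,0,0,0],[0,0,0.4,0,0,0],[0,0,0.5,0,0,0],[0,0,0.6,0,0,0],[0,0,0.6,0,0,0],[0,0,0.6,0,0,0]]' -1 60
```

```text
time: 9.8
tool_pos: [0.5026, 0.0696, 0.0181]
orientation: [[0.287, 0.958, 0.0], [0.958, -0.287, 0.0], [0.0, 0.0, -1.0]]
ft_force: [-0.0, -3.8, 3.1]
gripper_width: 0.0
finger_force: 2.0
```

```bash
python3 -m jog '[[0,0,0.05,0,0,0],[0,0,0.1,0,0,0],[0,0,0.15,0,0,0],[0,0,0.2,0,0,0],[0,0,0.25,0,0,0],[0,0,0.3,0,0,0],[0,0,0.3,0,0,0],[0,0,0.3,0,0,0]]' -1 60
python3 - <<'E'
from h import *
o=observe();print(o["ft_force"],o["torque"],o["finger_force"]);s=snapshot("wrist");save(s,"w4")
E
```

```text
time: 10.8
tool_pos: [0.5024, 0.0697, 0.015]
orientation: [[0.287, 0.958, 0.0], [0.958, -0.287, 0.0], [0.0, -0.0, -1.0]]
ft_force: [0.6, -2.3, 5.4]
gripper_width: -0.004
finger_force: 2.1
[ 0.56433987 -2.29022054  5.36406317] [-0.58932061  0.0519918   0.02664988] 2.062061936594546
```

View pics/w4.png

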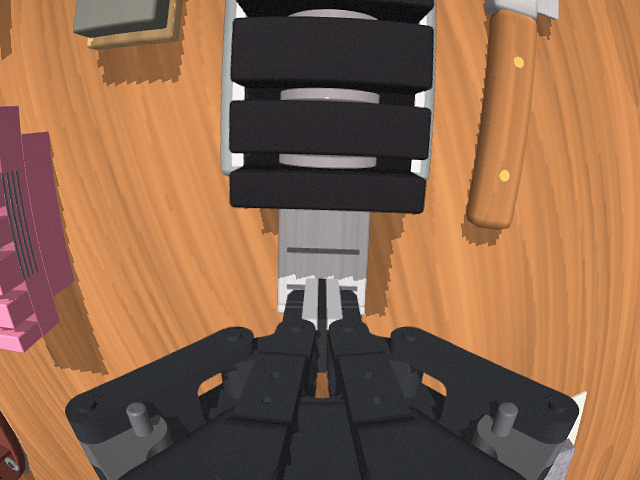

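The tips are pressing on the tab's outer part (edge at row 310, tips at row 280), with the body clear of the module (row 210). I'll keep pressing.

```bash
python3 -m jog '[[0,0,0.1,0,0,0],[0,0,0.2,0,0,0],[0,0,0.3,0,0,0],[0,0,0.4,0,0,0],[0,0,0.5,0,0,0],[0,0,0.6,0,0,0],[0,0,0.6,0,0,0],[0,0,0.6,0,0,0]]' -1 60
```

```text
time: 11.85
tool_pos: [0.5023, 0.0696, 0.009]
orientation: [[0.287, 0.958, -0.0], [0.958, -0.287, 0.0], [0.0, -0.0, -1.0]]
ft_force: [-2.1, -2.7, 3.5]
gripper_width: 0.003
finger_force: 2.0
```

```bash
python3 -m jog '[[0,0,0.1,0,0,0],[0,0,0.2,0,0,0],[0,0,0.3,0,0,0],[0,0,0.4,0,0,0],[0,0,0.5,0,0,0],[0,0,0.5,0,0,0],[0,0,0.5,0,0,0],[0,0,0.5,0,0,0]]' -1 60
cat > modz.py <<'E'
from h import *
# module-top height from its width (56 mm) in the wrist picture
o=observe();s=snapshot("wrist");g=s["image"].max(2)
for r in range(90,230,6):
    k=np.where(g[r,150:500]<62)[0]+150
    if len(k)<120: continue
    l,u=k[0],k[-1]
    f=lambda z:np.linalg.norm(fray(s,o,l,r,z)-fray(s,o,u,r,z))-.056
    zs=np.linspace(.05,.14,91); print(r,l,u,round(zs[np.argmin([abs(f(z)) for z in zs])],3))
E
python3 modz.py
```

```text
time: 12.85
tool_pos: [0.5029, 0.0694, 0.0069]
orientation: [[0.287, 0.958, 0.001], [0.958, -0.287, -0.001], [-0.0, 0.001, -1.0]]
ft_force: [-13.7, -3.2, 30.9]
gripper_width: -0.004
finger_force: 15.8
96 205 431 0.094
102 204 441 0.098
108 204 455 0.104
114 204 455 0.104
120 204 455 0.104
126 204 455 0.104
132 204 454 0.104
138 204 454 0.104
144 204 453 0.104
150 204 453 0.104
156 205 452 0.103
162 226 452 0.096
180 215 426 0.09
186 206 436 0.098
192 205 446 0.103
198 205 448 0.104
204 205 448 0.104
210 206 447 0.104
216 206 446 0.104
222 206 445 0.104
228 253 445 0.084
```

The module has sprung up: its top is at 104 mm. Now I'll rise, open, and locate its centre.

```bash
python3 -m jog '[[-0.2,0,-2,0,0,0],[-0.2,0,-6,0,0,0],[-0.2,0,-10,0,0,0],[-0.2,0,-13,0,0,0],[4,0,-13,0,0,0],[6,0,-13,0,0,0],[6,0,-13,0,0,0],[6,0,-13,0,0,0]]' 1 60
cat > modz2.py <<'E'
from h import *
from modz import o,s
r=s
E
python3 - <<'E'
from h import *
o=observe();s=snapshot("wrist");save(s,"w5");g=s["image"].max(2)
print(np.round(o["tool_pos"],4))
m=(g<62).astype(np.uint8);m[280:]=0
n,lab,st,c=cv2.connectedComponentsWithStats(cv2.morphologyEx(m,cv2.MORPH_CLOSE,np.ones((15,15))));print(st[st[:,4]>1500])
for r in recognise("module_mid",s)[:3]: print(np.round(r["position"],3),r["conf"])
for r in range(20,270,25):
    k=np.where(m[r,200:450])[0]+200
    if len(k)>40: print(r,k[0],k[-1],np.round((fray(s,o,k[0],r,.105)+fray(s,o,k[-1],r,.105))/2,4),round(np.linalg.norm(fray(s,o,k[0],r,.105)-fray(s,o,k[-1],r,.105)),4))
E
```

```text
time: 13.9
tool_pos: [0.5192, 0.1269, 0.1335]
orientation: [[0.287, 0.958, -0.001], [0.958, -0.287, 0.0], [0.0, -0.001, -1.0]]
ft_force: [-0.4, -0.7, 0.6]
gripper_width: 1.002
finger_force: 0.0
[0.5192 0.1269 0.1335]
[[     0      0    640    480 281811]
 [   267     22    133    247  24572]]
[0.34  0.155 0.062] 0.97
[0.541 0.179 0.106] 0.72
[0.333 0.337 0.061] 0.65
45 226 394 [0.5462 0.2425 0.105 ] 0.0934
70 225 382 [0.5385 0.2294 0.105 ] 0.087
95 223 376 [0.5322 0.2163 0.105 ] 0.0849
120 222 380 [0.5289 0.2025 0.105 ] 0.0881
145 280 378 [0.54   0.1839 0.105 ] 0.0544
195 279 375 [0.5308 0.157  0.105 ] 0.0545
220 279 372 [0.5258 0.1432 0.105 ] 0.0537
245 282 369 [0.5215 0.1286 0.105 ] 0.0512
```

View pics/w5.png

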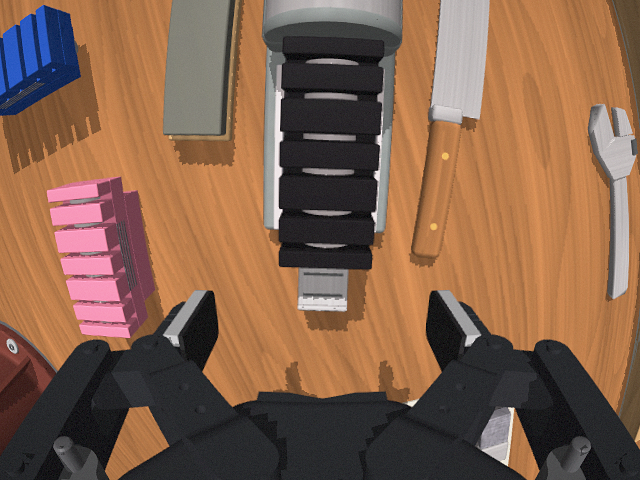

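The module is up and centred around column 328, near end at row 247 and far end at row 38. The view shows a residual yaw of about 2°. I'll compute the centre from both ends.

```bash
python3 - <<'E'
from h import *
o=observe();s=snapshot("wrist")
m=lambda l,r,v,z:(fray(s,o,l,v,z)+fray(s,o,r,v,z))/2
n=m(279,372,247,.105);nb=m(279,372,268,.085);f=m(284,384,38,.105);t=m(298,347,311,.057)
d=f-n;print(n,nb,f,t,np.linalg.norm(d),np.degrees(np.arctan2(d[0],d[1])));c=(n+f)/2;print('c',c)
e=f-t;print(np.degrees(np.arctan2(e[0],e[1])),np.linalg.norm(e[:2]))
go([c[0],c[1],.1335],-18.7)
E
```

```text
[0.52136714 0.12699833 0.105     ] [0.51546138 0.10641321 0.085     ] [0.56036839 0.24111544 0.105     ] [0.50002342 0.06164929 0.057     ] 0.12059773419553686 18.868638813920143
c [0.54086776 0.18405688 0.105     ]
18.58506763068798 0.18933994144099164
shift cm [6.13 0.4  0.04] turn [-0.    -0.     0.035] t 14.05
```

```bash
python3 -m jog '[[2,0.1,0,0,0,0.035],[4,0.3,0,0,0,0.035],[5.4,0.4,1,0,0,0.035],[5.4,0.4,4,0,0,0.035],[5.4,0.4,7,0,0,0.035],[5.4,0.4,8.5,0,0,0.035],[5.4,0.4,8.8,0,0,0.035],[5.4,0.4,8.8,0,0,0.035]]' 1 60
python3 -m jog '[[0,0,0.1,0,0,0],[0,0,0.2,0,0,0],[0,0,0.3,0,0,0],[0,0,0.4,0,0,0],[0,0,0.5,0,0,0],[0,0,0.5,0,0,0],[0,0,0.5,0,0,0],[0,0,0.5,0,0,0]]' 1 60
python3 - <<'E'
from h import *
o=observe();s=snapshot("wrist")
save(s,"w6")
g=s["image"].max(2)
for r in range(150,330,20):
    k=g[r,180:470]; print(r,''.join('#' if x<62 else ('+' if x>150 else '.') for x in k[::3]))
E
```

```text
time: 15.05
tool_pos: [0.5394, 0.1776, 0.0468]
orientation: [[0.32, 0.947, 0.001], [0.947, -0.32, 0.0], [0.0, 0.001, -1.0]]
ft_force: [0.5, 0.5, -0.3]
gripper_width: 0.996
finger_force: 0.0
time: 16.05
tool_pos: [0.5389, 0.1777, 0.041]
orientation: [[0.32, 0.947, 0.0], [0.947, -0.32, 0.0], [0.0, 0.0, -1.0]]
ft_force: [-0.3, 0.5, -0.1]
gripper_width: 0.996
finger_force: 0.0
150 .++...+++++++++++.###########################################################.+++++++++++++++++.+
170 .++..+++++++++++++###########################################################.++++++++++++++++.++
190 .++..+++++++++++++##########################################################..++++++++++++++..+.+
210 ..+..+++++++++++++.#########################################################.++++++++++++++++..++
230 ..++..+++++++++++++#########################################################++++++++++++++++...++
250 +++++++++++++++++++.#######################################################++++++++++++++++..++++
270 ++++++++++++++++++++#######################################################+++++++++++++++..+++++
290 ++++++++++++++++++++.#####################################################.+++++++++++++++.++++++
310 +++++#######.+++++++++###################################################++++++++++#######.++++##
```

```bash
python3 - <<'E'
from h import *
s=snapshot("wrist");M=np.array(s["mount"])
for u,v in((213,292),(432,292),(188,291),(455,291),(213,350),(432,350),(240,400),(400,400)):
    x,y=(u-s["cx"])/s["fx"],(v-s["cy"])/s["fy"];r=np.hypot(x,y);d=M[:3,:3]@[x/r*np.sin(r),y/r*np.sin(r),np.cos(r)];c=M[:3,3]
    k=np.sign(d[1])*.0425/d[1]; j=(.011-c[0])/d[0]; i=(.038-c[0])/d[0]
    print(u,v,'y=.0425:',np.round(c+k*d,3),'x=.011:',np.round(c+j*d,3),'x=.038:',np.round(c+i*d,3))
E
```

```text
213 292 y=.0425: [ 0.009 -0.043 -0.051] x=.011: [ 0.011 -0.042 -0.055] x=.038: [ 0.038 -0.023 -0.11 ]
432 292 y=.0425: [ 0.01   0.042 -0.052] x=.011: [ 0.011  0.041 -0.055] x=.038: [ 0.038  0.023 -0.11 ]
188 291 y=.0425: [ 0.021 -0.043 -0.076] x=.011: [ 0.011 -0.052 -0.055] x=.038: [ 0.038 -0.029 -0.11 ]
455 291 y=.0425: [ 0.021  0.042 -0.076] x=.011: [ 0.011  0.051 -0.054] x=.038: [ 0.038  0.028 -0.11 ]
213 350 y=.0425: [-0.012 -0.043 -0.06 ] x=.011: [ 0.011 -0.031 -0.093] x=.038: [ 0.038 -0.017 -0.131]
432 350 y=.0425: [-0.01   0.042 -0.062] x=.011: [ 0.011  0.031 -0.093] x=.038: [ 0.038  0.017 -0.131]
240 400 y=.0425: [-0.063 -0.043 -0.033] x=.011: [ 0.011 -0.019 -0.113] x=.038: [ 0.038 -0.011 -0.142]
400 400 y=.0425: [-0.069  0.042 -0.027] x=.011: [ 0.011  0.018 -0.113] x=.038: [ 0.038  0.01  -0.142]
```

The true fingertips and body all sit about 37 mm behind the reported TCP, so I can go another 2 cm lower: tips at about 61 mm, body at about 128 mm.

```bash
python3 -m jog '[[0,0,0.4,0,0,0],[0,0,0.8,0,0,0],[0,0,1.2,0,0,0],[0,0,1.5,0,0,0],[0,0,1.8,0,0,0],[0,0,2,0,0,0],[0,0,2,0,0,0],[0,0,2,0,0,0]]' 1 60
python3 -m jog '[[0,0,0,0,0,0],[0,0,0,0,0,0],[0,0,0,0,0,0],[0,0,0,0,0,0],[0,0,0,0,0,0],[0,0,0,0,0,0],[0,0,0,0,0,0],[0,0,0,0,0,0]]' -1 60
```

```text
time: 17.15
tool_pos: [0.539, 0.1777, 0.0212]
orientation: [[0.32, 0.947, 0.0], [0.947, -0.32, 0.0], [0.0, 0.0, -1.0]]
ft_force: [0.3, -0.4, -0.5]
gripper_width: 1.004
finger_force: 0.0
time: 18.15
tool_pos: [0.539, 0.1777, 0.021]
orientation: [[0.32, 0.947, 0.0], [0.947, -0.32, 0.0], [0.0, 0.0, -1.0]]
ft_force: [-0.6, -0.5, 2.9]
gripper_width: 0.648
finger_force: 66.9
```

Gripped at 55 mm. Now I'll lift straight up.

```bash
python3 -m jog '[[0,0,-0.5,0,0,0],[0,0,-1.2,0,0,0],[0,0,-2,0,0,0],[0,0,-3,0,0,0],[0,0,-4.5,0,0,0],[0,0,-6,0,0,0],[0,0,-8,0,0,0],[0,0,-8,0,0,0]]' - 60
python3 - <<'E'
from h import *
o=observe();print(o["ft_force"],o["gripper_width"],o["joint_positions"])
s=snapshot("scene");
for l in("module","module_mid"):
    for r in recognise(l,s)[:3]: print(l,np.round(r["position"],3),r["conf"])
# newspaper centre (.5275,-.2465), x axis (.999,-.047): local (-35,0)
go([.49,-.245,.101],-3-0)
go([.49,-.245,.101],-15)
E
```

```text
time: 19.15
tool_pos: [0.5405, 0.1778, 0.1037]
orientation: [[0.32, 0.947, 0.004], [0.947, -0.32, 0.0], [0.002, 0.004, -1.0]]
ft_force: [1.1, -0.1, -5.9]
gripper_width: 0.651
finger_force: 66.3
[ 1.09974896 -0.10089465 -5.89089221] 0.650793479738987 [ 8.80225163e-02  6.80546426e-03 -1.70749663e-01  1.38924849e+00
  3.95551016e-05  1.98481119e+00]
module [0.34  0.141 0.061] 0.89
module [0.293 0.324 0.052] 0.73
module [0.549 0.143 0.176] 0.72
module_mid [0.34  0.142 0.06 ] 0.98
module_mid [0.551 0.143 0.175] 0.97
module_mid [0.293 0.326 0.058] 0.8
shift cm [-41.6    8.93  -0.05] turn [-0.001  0.    -0.274] t 19.3
shift cm [-41.6    8.93  -0.05] turn [-0.001  0.    -0.064] t 19.3
```

```bash
python3 -m jog '[[-1.7,0.4,0,0,0,-0.01],[-5.8,1.2,0,0,0,-0.04],[-11.2,2.4,0,0,0,-0.07],[-17,3.7,0,0,0,-0.11],[-22.9,4.9,0,0,0,-0.15],[-28.7,6.2,0,0,0,-0.19],[-34,7.3,0,0,0,-0.23],[-38,8.2,0,0,0,-0.25]]' - 60
python3 -m jog '[[-2.5,-0.2,0,0,0,-0.01],[-3.6,-0.1,0,0,0,-0.02],[-3.6,-0.1,0,0,0,-0.024],[-3.6,-0.1,0,0,0,-0.024],[-3.6,-0.1,2,0,0,-0.024],[-3.6,-0.1,5,0,0,-0.024],[-3.6,-0.1,7,0,0,-0.024],[-3.6,-0.1,7,0,0,-0.024]]' - 60
python3 - <<'E'
from h import *
o=observe();go([.49,-.245,0],-3)
s=snapshot("top")
for l in("module","newspaper","brush"):
    for r in recognise(l,s)[:4]: print(l,np.round(r["position"],3),r["conf"])
s=snapshot("scene")
for l in("module","newspaper","brush"):
    for r in recognise(l,s)[:4]: print(l,np.round(r["position"],3),r["conf"])
E
```

```text
time: 20.3
tool_pos: [0.4939, -0.2105, 0.1001]
orientation: [[0.076, 0.997, -0.001], [0.997, -0.076, 0.001], [0.001, -0.001, -1.0]]
ft_force: [1.0, 0.9, -5.5]
gripper_width: 0.647
finger_force: 66.0
time: 21.3
tool_pos: [0.4898, -0.2428, 0.0285]
orientation: [[0.052, 0.999, -0.003], [0.999, -0.052, 0.003], [0.003, -0.003, -1.0]]
ft_force: [-0.3, 0.2, -5.3]
gripper_width: 0.649
finger_force: 65.8
shift cm [-0.22  0.04  2.85] turn [-0.003 -0.003  0.001] t 21.3
module [0.312 0.346 0.065] 0.98
module [0.323 0.154 0.063] 0.83
newspaper [ 0.563 -0.188  0.005] 0.85
module [ 0.507 -0.27   0.11 ] 0.95
module [0.299 0.325 0.051] 0.73
module [0.342 0.139 0.056] 0.6
module [ 0.55  -0.293  0.002] 0.31
newspaper [ 0.553 -0.292  0.003] 0.98
brush [ 0.645 -0.242  0.018] 0.69
```

The underside is now about 46 mm up, with contact expected after about 44 mm. I'll go down gently.

```bash
python3 -m jog '[[0,0,1,0,0,0],[0,0,2,0,0,0],[0,0,3,0,0,0],[0,0,3.6,0,0,0],[0,0,3.8,0,0,0],[0,0,3.9,0,0,0],[0,0,4,0,0,0],[0,0,4,0,0,0]]' - 60
python3 -m jog '[[0,0,0.05,0,0,0],[0,0,0.1,0,0,0],[0,0,0.15,0,0,0],[0,0,0.2,0,0,0],[0,0,0.2,0,0,0],[0,0,0.2,0,0,0],[0,0,0.2,0,0,0],[0,0,0.2,0,0,0]]' - 60
```

```text
time: 22.7
tool_pos: [0.4913, -0.2444, -0.0089]
orientation: [[0.052, 0.999, 0.0], [0.999, -0.052, -0.0], [-0.0, 0.0, -1.0]]
ft_force: [0.2, 0.1, -5.9]
gripper_width: 0.651
finger_force: 66.1
time: 23.7
tool_pos: [0.4912, -0.2444, -0.011]
orientation: [[0.052, 0.999, 0.0], [0.999, -0.052, 0.0], [0.0, 0.0, -1.0]]
ft_force: [0.0, 0.1, -5.2]
gripper_width: 0.646
finger_force: 66.1
```

```bash
python3 -m jog '[[0,0,0.05,0,0,0],[0,0,0.1,0,0,0],[0,0,0.15,0,0,0],[0,0,0.2,0,0,0],[0,0,0.25,0,0,0],[0,0,0.3,0,0,0],[0,0,0.3,0,0,0],[0,0,0.3,0,0,0]]' - 60
```

```text
time: 24.7
tool_pos: [0.4912, -0.2444, -0.014]
orientation: [[0.052, 0.999, 0.0], [0.999, -0.052, 0.0], [0.0, 0.0, -1.0]]
ft_force: [-0.5, 0.2, -5.6]
gripper_width: 0.646
finger_force: 66.1
```

```bash
python3 -m jog '[[0,0,0.05,0,0,0],[0,0,0.1,0,0,0],[0,0,0.15,0,0,0],[0,0,0.15,0,0,0],[0,0,0.15,0,0,0],[0,0,0.15,0,0,0],[0,0,0.15,0,0,0],[0,0,0.15,0,0,0]]' - 60
```

```text
time: 25.7
tool_pos: [0.4912, -0.2444, -0.0155]
orientation: [[0.052, 0.999, 0.0], [0.999, -0.052, 0.0], [0.0, 0.0, -1.0]]
ft_force: [0.9, 1.0, -6.1]
gripper_width: 0.648
finger_force: 66.1
```

```bash
python3 -m jog '[[0,0,0.05,0,0,0],[0,0,0.1,0,0,0],[0,0,0.15,0,0,0],[0,0,0.2,0,0,0],[0,0,0.2,0,0,0],[0,0,0.2,0,0,0],[0,0,0.2,0,0,0],[0,0,0.2,0,0,0]]' - 60
```

```text
time: 26.7
tool_pos: [0.4913, -0.2445, -0.016]
orientation: [[0.052, 0.999, 0.0], [0.999, -0.052, -0.0], [-0.0, 0.0, -1.0]]
ft_force: [-7.1, 4.2, 12.5]
gripper_width: 0.649
finger_force: 68.1
```

Contact. I'll relieve the push slightly, open, and rise.

```bash
python3 -m jog '[[0,0,-0.04,0,0,0],[0,0,-0.08,0,0,0],[0,0,-0.08,0,0,0],[0,0,-0.08,0,0,0],[0,0,-0.08,0,0,0],[0,0,-0.08,0,0,0],[0,0,-0.08,0,0,0],[0,0,-0.08,0,0,0]]' - 60 && python3 -m jog '[[0,0,0,0,0,0],[0,0,0,0,0,0],[0,0,0,0,0,0],[0,0,0,0,0,0],[0,0,0,0,0,0],[0,0,0,0,0,0],[0,0,0,0,0,0],[0,0,0,0,0,0]]' 1 60
```

```text
time: 27.7
tool_pos: [0.4912, -0.2444, -0.016]
orientation: [[0.052, 0.999, 0.0], [0.999, -0.052, -0.0], [-0.0, 0.0, -1.0]]
ft_force: [-4.9, 3.4, 6.0]
gripper_width: 0.65
finger_force: 67.2
time: 28.7
tool_pos: [0.4912, -0.2444, -0.0167]
orientation: [[0.052, 0.999, 0.0], [0.999, -0.052, 0.0], [0.0, 0.0, -1.0]]
ft_force: [0.7, -0.0, -0.5]
gripper_width: 1.0
finger_force: 0.0
```

```bash
python3 -m jog '[[0,0,-1,0,0,0],[0,0,-3,0,0,0],[0,0,-6,0,0,0],[0,0,-10,0,0,0],[0,0,-14,0,0,0],[0,0,-16,0,0,0],[0,0,-16,0,0,0],[0,0,-16,0,0,0]]' - 60
python3 - <<'E'
from h import *
o=observe()
for n in("wrist","scene"):
    s=snapshot(n);save(s,"end_"+n)
    for l in("module","brush","whetstone","chef_knife"):
        for r in recognise(l,s)[:3]: print(n,l,np.round(r["position"],3),r["conf"])
s=snapshot("wrist");g=s["image"].max(2);m=(g<62).astype(np.uint8);m[290:]=0
n,lab,st,c=cv2.connectedComponentsWithStats(cv2.morphologyEx(m,cv2.MORPH_CLOSE,np.ones((15,15))));print(st[st[:,4]>1500])
for r in range(60,290,20):
    k=np.where(m[r,200:450])[0]+200
    if len(k)>40: print(r,k[0],k[-1],np.round((fray(s,o,k[0],r,.068)+fray(s,o,k[-1],r,.068))/2,4),round(np.linalg.norm(fray(s,o,k[0],r,.068)-fray(s,o,k[-1],r,.068)),4))
E
```

```text
time: 29.7
tool_pos: [0.4906, -0.2439, 0.1415]
orientation: [[0.052, 0.999, -0.002], [0.999, -0.052, 0.002], [0.001, -0.002, -1.0]]
ft_force: [-0.2, 0.2, -0.8]
gripper_width: 0.998
finger_force: 0.0
wrist module [ 0.493 -0.235  0.066] 0.65
wrist brush [ 0.636 -0.224  0.017] 0.78
scene module [ 0.51  -0.25   0.064] 0.91
scene module [0.339 0.141 0.056] 0.88
scene module [0.3   0.327 0.054] 0.84
scene brush [ 0.645 -0.243  0.015] 0.82
scene whetstone [0.464 0.264 0.032] 0.71
scene whetstone [0.507 0.088 0.053] 0.63
scene whetstone [0.659 0.21  0.011] 0.33
scene chef_knife [0.659 0.209 0.012] 0.57
[[     0      0    640    480 293605]
 [   281    132     82    158  12375]]
140 281 362 [ 0.493  -0.1821  0.068 ] 0.0546
160 282 362 [ 0.4926 -0.1957  0.068 ] 0.0543
180 285 358 [ 0.4915 -0.2095  0.068 ] 0.05
200 283 361 [ 0.4912 -0.2235  0.068 ] 0.054
220 283 361 [ 0.4904 -0.2378  0.068 ] 0.0547
240 286 358 [ 0.4897 -0.2525  0.068 ] 0.0513
260 285 359 [ 0.4889 -0.2677  0.068 ] 0.0537
280 285 358 [ 0.4877 -0.2835  0.068 ] 0.054
```

The module stands upright on the paper at about (0.49, -0.245) with its top at 68 mm. The brush, whetstone and knife are unmoved.

```bash
python3 -c "
from station import hand_in
print(hand_in())"
```

```text
the job is handed in; nothing more can be done
None
```

I pressed the latch, lifted the module out and stood it upright on the free part of the newspaper, leaving the brush, whetstone and knife where they were; the job was handed in at about 30 s of the 48 s limit, and no verdict came back.

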